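# Set out the steel standards on their stands

### The job

Set out the four plain steel standards on the three wooden stands for the next inspection: the low flat block in the middle of the square stand with the tall plain block standing upright on top of it, centred and with its edges in line; the V-block upright in the middle of the oblong stand with its V groove running along the stand's long side; and the flat steel ring lying in the middle of the round stand. Leave the loupe, the collet and the hexagon nut where they are, and let go of everything at the end.

Things in the scene. Friction and masses are not known exactly. Their poses are not given: they have to be found in the camera images.
- low_block: The low flat grey steel block, 37 x 40 x 15 mm (along its x, y, z), 0.17 kg. Starts on a dark rubber mat 2 mm thick. Origin: centre of its underside; z up. Grip its flanks.
- tall_block: The tall plain grey steel block, 37 x 40 x 44 mm (x, y, z), flat top with small holes at the corners, no V groove, 0.46 kg. Starts on a dark rubber mat 2 mm thick. Origin: centre of its underside; z up. Grip its flanks.
- v_block: The grey steel V-block, 44 x 42 x 54 mm (x, y, z), the tallest of the blocks, with a V groove across its top running along its own y axis, 0.72 kg. Starts on a dark rubber mat 2 mm thick. Origin: centre of its underside; z up. Grip its flanks, either pair.
- steel_ring: The plain bright steel setting ring, lying flat, 45 mm outside diameter, 12 mm high, 0.12 kg. Starts on a dark rubber mat 2 mm thick. Origin: centre of its underside; z up. Grip across its outside; the bore is too small for fingers.
- square_stand: Low square stand of brown wood, 90 x 90 x 12 mm, flat top, a small brass screw at each corner. Fixed to the bench. Origin: centre of its underside, on the bench; z up; its top face is at z = 12 mm. 
- oblong_stand: Low oblong stand of brown wood, 80 x 130 x 12 mm (x, y, z; the long side is its y axis), flat top, a small brass screw at each corner. Fixed to the bench. Origin: centre of its underside, on the bench; z up; its top face is at z = 12 mm. 
- round_stand: Low round stand of brown wood, 90 mm diameter, 12 mm high, flat top, three small brass screws near the rim. Fixed to the bench. Origin: centre of its underside, on the bench; z up; its top face is at z = 12 mm. 
- loupe: Bystander, to be left alone: black round loupe, 36 mm diameter, 19 mm high, loose on the bench. Origin: centre of its underside.
- collet: Bystander, to be left alone: bright steel spring collet with dark slits, standing, 28 mm diameter, 36 mm high, loose on the mat. Origin: centre of its underside.
- nut: Bystander, to be left alone: bright steel hexagon nut with a round neck below, 29 mm wide, 23 mm high, loose on the bench. Origin: centre of its underside.
Things that resemble listed ones, but are neither listed nor needed, are in the scene too. Leave any red look-alike of the low_block alone.

How it is judged:
At the end, for the whole second after the job is handed in: Low block on the square stand, V-block on the oblong one (groove along it within 15 deg), ring on the round one, each within 15 mm of the middle; tall block on the low block within 10 mm, edges in line within 15 deg (quarter turns allowed). All upright within 0.1 rad, released, at rest (horizontal distance between low_block and square_stand below 0.015 m and z of low_block in the frame of square_stand between 0.008 and 0.016 m and angle between each of low_block, tall_block, v_block, steel_ring's own z axis and vertical below 0.1 rad and linear speed of each of low_block, tall_block, v_block, steel_ring below 0.02 m/s and angular speed of each of low_block, tall_block, v_block, steel_ring below 0.2 rad/s and horizontal distance between tall_block and low_block below 0.01 m and z of tall_block in the frame of low_block between 0.011 and 0.019 m and horizontal distance between v_block and oblong_stand below 0.015 m and z of v_block in the frame of oblong_stand between 0.008 and 0.016 m and horizontal distance between steel_ring and round_stand below 0.015 m and z of steel_ring in the frame of round_stand between 0.008 and 0.016 m and (angle between the x axis of tall_block and the x axis of low_block, either way round below 0.26 rad or angle between the x axis of tall_block and the y axis of low_block, either way round below 0.26 rad) and angle between the y axis of v_block and the y axis of oblong_stand, either way round below 0.26 rad); the robot touches nothing.
It fails at once if the loupe is moved by more than 30 mm (distance of loupe from where it was at the start of the episode above 0.03 m).
It fails at once if the collet is moved by more than 30 mm (distance of collet from where it was at the start of the episode above 0.03 m).
It fails at once if the hexagon nut is moved by more than 30 mm (distance of nut from where it was at the start of the episode above 0.03 m).
It also fails if it takes over 115 s, if anything falls off the work surface, if the arm or the gripper's body presses on something with over 40 N, if the wrist force passes 120 N, or if a joint passes its speed limit or range.

### The arm

A 6-joint arm with a two-finger parallel gripper is mounted at the origin on a cart in front of the work surface, level with it; the furniture and walls round the work are solid. World frame = base frame: x ahead of the robot, y to its left, z up, the work surface at z = 0. Lengths are in m, angles in rad, forces in N, time in s.
With the tool pointing down it reaches from about 0.375 to 0.9 m from the base axis. Payload 3.1 kg.
Tool frame: the origin (TCP) lies on the centre line of the jaws, within the pads' length; the fingertips stand robot.tip_reach ahead of it and the grasp point (between the pads) is the TCP (robot.tip_reach is the distance from the TCP to the fingertips, in m); z points along the fingers, y is the direction in which the jaws open and shut (so a half turn about z gives the same grasp; the last joint's range is limited). The gripper opens to 87 mm and grips with 3 to 60 N. Pads are 19 mm wide; open, the fingers measure 117 mm over their backs; the gripper's body (75 mm by 190 mm) begins 51 mm behind the grasp point.
Start: joints at [0.941, 0.527, 1.433, -0, 1.181, -0.178], TCP at [0.273, 0.562, 0.242] pointing down, gripper open.
Joint ranges: [-3.08, 3.08], [-0.75, 2.2], [0.22, 2.44], [-1.43, 4.57], [0, 2.65], [-2.85, 2.85]. Speed limits (rad/s): [2.79, 2.79, 3.14, 3.14, 3.14, 3.14].

### API

Orientations are given as a unit quaternion [x, y, z, w].
In Python, from rig import telemetry, viewer, robot gives the robot as it stands. The module is installed in compiled form; this text tells all that it offers.
- The arm moves only by the tool step_arm, never from a script. Its argument "targets" is a list of rows, each an object of numbers: "dx", "dy", "dz": the shift along the tool's x, y, z in m; "rx", "ry", "rz": the turn, a rotation vector about the tool's x, y, z in degrees. In form: [{"dx": .., "dy": .., "dz": .., "rx": .., "ry": .., "rz": ..}, ...]. A call has exactly 5 rows; each row is the pose to reach, as a shift and turn from the pose measured when the call began, along the tool's axes at that moment; what a row does not reach only later rows make up. A row lasts 1/8 s, in which the tool goes at most 62.5 mm and 10.7 degrees, less where a joint would pass 70% of its speed; a pose out of reach is approached as far as the arm can. A call with a gripper value outside its range is refused whole. "gripper" is the opening, from 0 (shut) to 1 (fully open), set as the call begins (left out, the last holds). The fingers move at their own pace and stop on an object; "force" is the grip in N (left out, the last holds). Time passes only in rows, so rows that repeat a pose let the fingers close, or fill a call up. It gives the time, the measured TCP pose, the force and the opening at its end, in the units of the state.
- telemetry.get_obs(): the state, without advancing time (a new reading comes with each control period).
- viewer.camera(name): name is "scene" or "top"; returns a dict with "img" (400x640x3 uint8, blue, green, red), "depth" (400x640 float32, m along the optical axis (not along the pixel's ray), 0 where there is no reading), "K" (3x3 intrinsics, pixels), "R" (3x3) and "t" (3): a world point X has camera coordinates R X + t. Camera axes: x right, y down, z forward; pixel columns grow to the right and rows downward; lengths in m; the calibration is good to about 2 mm. A picture is of the moment at which its call begins.
- robot.hand_in(): hands the job in, once; it reports no verdict.
The state is a dict: "time": time; "q": joint angles; "joint_velocities": joint speeds; "joint_torque": joint torques, N m; "position": TCP position; "tool_rot": TCP orientation; "ft_force": force on the tool from outside, world axes, zero at the start; "moment": the same for the moment, N m; "grip_width": finger opening in m.
Only numpy, scipy, OpenCV 4.12 (cv2) and the standard library are available. Lean on these libraries where they do the work, as an engineer would, in place of code of your own. Each camera call takes 0.05 s, during which the arm holds its last target.

## Working session

There is one attempt and no reset: what is moved stays moved. The work goes in short steps, Python scripts to look and compute and a tool call to move; the robot and the scene stay as the last step left them, time stands still between calls to the robot, and variables do not carry over. Pictures are saved under pics/ and viewed, and the job is handed in when it is done.

Besides the shell and the picture viewer there is one more tool, called after ">>>" as name(argument=value, ...) on one line, values as JSON. step_arm: Moves the arm, as the interface text tells. Its arguments: {"type":"object","properties":{"targets":{"type":"array"},"gripper":{"type":"number"},"force":{"type":"number"}},"required":["targets"]}

```bash
mkdir -p pics
cat > h.py <<'E'
import numpy as np, cv2
from rig import telemetry, viewer, robot
from scipy.spatial.transform import Rotation as Rn
def cam(n,save=None):
    c=viewer.camera(n)
    np.savez(f'{save or n}.npz',**{k:np.array(v) for k,v in c.items()})
    if save: cv2.imwrite(f'pics/{save}.png',c['img'])
    return c
def ray(c,u,v,z):
    K,R,t=[np.array(c[k]) for k in 'KRt']; t=t.ravel()
    uv=np.c_[np.atleast_1d(u),np.atleast_1d(v),np.ones(np.size(u))]
    d=(np.linalg.inv(K)@uv.T).T@R; o=-R.T@t
    return o+d*((z-o[2])/d[:,2])[:,None]
def world(c):
    K,R,t=[np.array(c[k]) for k in 'KRt']; t=t.ravel()
    vv,uu=np.mgrid[0:400,0:640]; D=c['depth']
    P=np.stack([uu,vv,np.ones_like(uu)],-1)@np.linalg.inv(K).T*D[...,None]
    return (P-t)@R
E
python3 - <<'E'
from h import *
for n in('top','scene'):
    c=cam(n,n+'0'); print(n,c['K'],-c['R'].T@np.ravel(c['t']),c['R'])
o=telemetry.get_obs();print(o,robot.tip_reach)
E
```

```text
top [[371.50583896   0.         319.41119609]
 [  0.         371.50583896 199.87176274]
 [  0.           0.           1.        ]] [0.44264812 0.06541327 1.08908243] [[-0.01317953 -0.99985215  0.01104393]
 [-0.99244199  0.01173261 -0.12215252]
 [ 0.12200489 -0.01257037 -0.99244989]]
scene [[385.86800327   0.         315.69358082]
 [  0.         385.86800327 198.88386852]
 [  0.           0.           1.        ]] [ 0.2352026  -0.42534234  0.75927767] [[ 0.82461822 -0.5654528  -0.01636813]
 [-0.44665101 -0.63306417 -0.63224412]
 [ 0.34714213  0.52867086 -0.77459632]]
{'time': 0.1, 'q': array([ 9.40517614e-01,  5.28393825e-01,  1.43379383e+00, -1.83617590e-05,
        1.18140412e+00, -1.78511762e-01]), 'joint_velocities': array([ 9.49478508e-04, -1.07257680e-03, -2.07420478e-03,  1.90534484e-03,
       -1.28387762e-03, -5.95132738e-06]), 'joint_torque': array([-8.99327024e-04, -4.40986276e+01, -1.77149588e+01,  6.33983128e-02,
        5.33900689e-02, -5.18328079e-05]), 'position': array([0.27245104, 0.56178353, 0.24065053]), 'tool_rot': array([ 2.23963965e-01,  9.74596913e-01, -9.22274786e-04, -3.85483668e-04]), 'ft_force': array([ 0.25032876, -0.68744764,  0.16895429]), 'moment': array([-0.00176387,  0.06148532,  0.03037187]), 'grip_width': 0.0872420353456387} 0.019
```

View pics/top0.png

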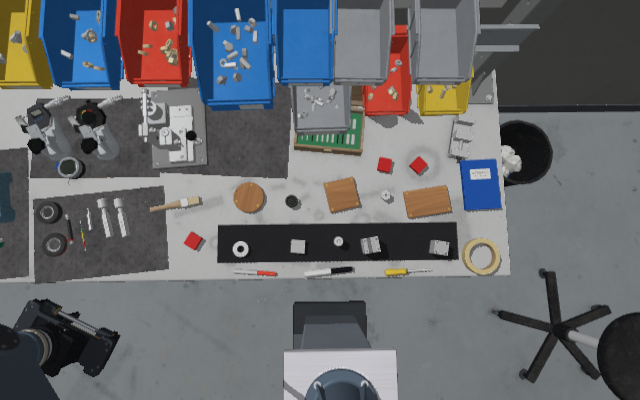

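View pics/scene0.png

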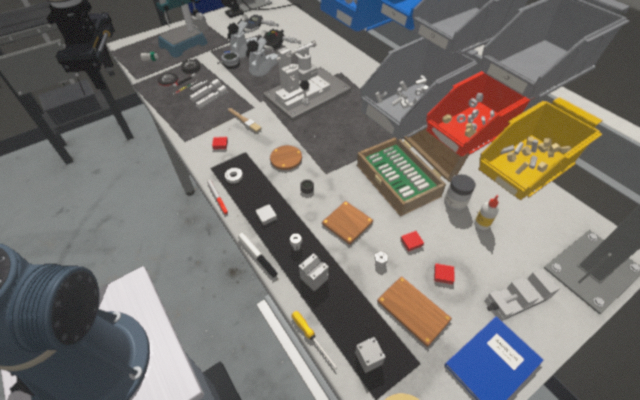

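The ring could be the white or steel ring at top (240,248), the tape roll (482,256) or the gauge ring (69,168). The low block could be the grey one at (298,246), or the red look-alikes at (193,241), (385,165) and (419,165), which I'll leave alone. For the V-block and tall block there are two candidates, (371,246) and (440,247). I'll check these in close crops.

Run:
```python
import cv2,numpy as np
a=cv2.imread('pics/top0.png')[220:270,215:465]; b=cv2.imread('pics/scene0.png')[160:380,210:430]
cv2.imwrite('pics/c1.png',cv2.resize(a,None,fx=3.2,fy=3.2,interpolation=cv2.INTER_CUBIC))
cv2.imwrite('pics/c2.png',cv2.resize(b,None,fx=2.7,fy=2.7,interpolation=cv2.INTER_CUBIC))
```

```text
(no output)
```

View pics/c1.png

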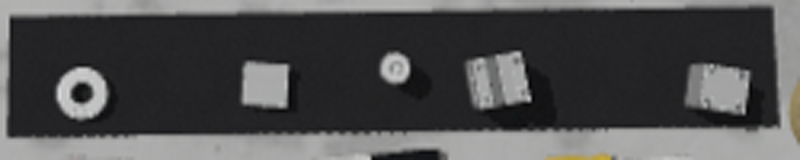

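View pics/c2.png

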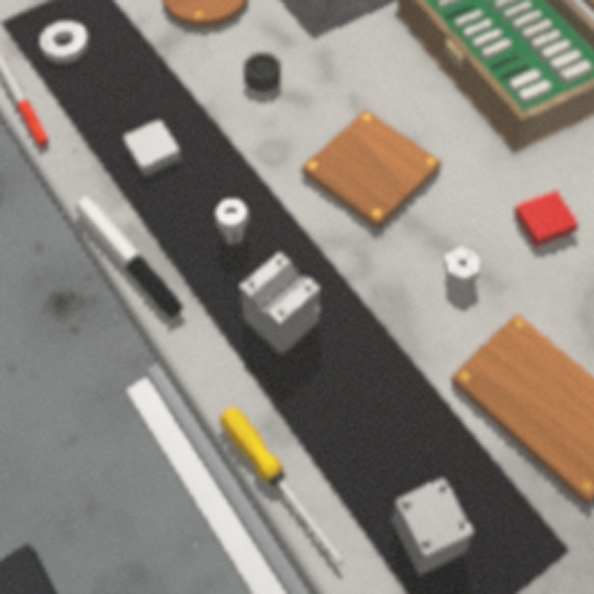

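The crops settle it. The V-block with its groove is at top (371,246), the tall block with corner holes at (440,247), the low grey block at (298,246) and the ring at (240,248). The collet is at (338,241). Next I'll measure them.

```bash
cat > meas.py <<'E'
from h import *
def rect(P):
    r=cv2.minAreaRect((P[:,:2]*1000).astype(np.float32)); 
    b=cv2.boxPoints(r); e=[b[1]-b[0],b[2]-b[1]]
    return np.round(r[0],1), [(round(float(np.linalg.norm(x)),1), round(float(np.degrees(np.arctan2(x[1],x[0]))%180),1)) for x in e]
def stands(c):
    h=cv2.cvtColor(c['img'],cv2.COLOR_BGR2HSV)
    m=cv2.inRange(h,(5,90,60),(20,220,255)); m=cv2.morphologyEx(m,cv2.MORPH_CLOSE,np.ones((5,5)))
    cs,_=cv2.findContours(m,cv2.RETR_EXTERNAL,cv2.CHAIN_APPROX_NONE)
    for k in cs:
        if cv2.contourArea(k)<300: continue
        q=k[:,0]; P=ray(c,q[:,0],q[:,1],0.012)
        print('brown',q.mean(0).round(),cv2.contourArea(k),rect(P))
def blocks(c,zs,tol=0.005,roi=None):
    W=world(c)
    for n,(u,v,z) in zs.items():
        s=np.zeros((400,640),bool); s[v-22:v+22,u-22:u+22]=1
        s&=(abs(W[...,2]-z)<tol)
        nn,l,st,ce=cv2.connectedComponentsWithStats(s.astype(np.uint8))
        i=1+np.argmax(st[1:,4]); s=(l==i) if n!='v' else s
        g=cv2.cvtColor(c['img'],cv2.COLOR_BGR2GRAY)
        vv,uu=np.nonzero(s); P=ray(c,uu,vv,z)
        print(n,len(uu),'zmed',np.median(W[s][:,2]).round(4),'mean',(P.mean(0)*1000).round(1),rect(P))
E
python3 - <<'E'
from meas import *
for n,B in (('top0',dict(ring=(240,248,.014),low=(298,246,.017),v=(371,246,.056),tall=(440,247,.046),collet=(338,241,.038),nut=(386,196,.023),loupe=(292,202,.019))),('scene0',dict(ring=(233,175,.014),low=(266,213,.017),v=(314,270,.056),tall=(370,350,.046)))):
    c=np.load(n+'.npz'); print(n); stands(c); blocks(c,B)
    W=world(c); print('table z', np.median(W[225:235,470:480,2]) if n=='top0' else '')
E
```

```text
top0
brown [427. 201.] 1097.5 (array([ 567.3, -263.1]), [(129.8, 98.3), (78.0, 8.3)])
brown [248. 197.] 661.0 (array([586.2, 258.6]), [(84.0, 135.1), (85.9, 45.1)])
brown [341. 194.] 842.5 (array([590.9, -12.8]), [(88.1, 102.4), (88.0, 12.4)])
ring 164 zmed 0.0144 mean [437.7 280.2  14. ] (array([437.3, 279.6]), [(42.6, 179.3), (43.1, 89.3)])
low 181 zmed 0.0167 mean [443.3 116.2  17. ] (array([443.6, 116.3]), [(36.9, 179.3), (37.4, 89.3)])
v 163 zmed 0.0548 mean [444.5 -88.8  56. ] (array([444.3, -88.9]), [(43.6, 99.9), (41.9, 9.9)])
tall 188 zmed 0.0454 mean [ 434.1 -285.5   46. ] (array([ 434.3, -285.5]), [(36.7, 169.8), (41.9, 79.8)])
collet 52 zmed 0.036 mean [456.3   0.9  38. ] (array([456.1,   1.3]), [(25.2, 178.8), (22.5, 88.8)])
nut 63 zmed 0.0218 mean [ 587.3 -139.1   23. ] (array([ 587.2, -138.7]), [(26.4, 178.1), (23.3, 88.1)])
loupe 93 zmed 0.017 mean [574.1 133.9  19. ] (array([574.8, 134.2]), [(32.8, 134.7), (33.1, 44.7)])
table z -0.0008465894285482344
scene0
brown [415. 311.] 2352.0 (array([ 568.9, -265.7]), [(128.3, 98.4), (80.4, 8.4)])
brown [347. 222.] 1093.5 (array([592.3, -15. ]), [(88.1, 103.2), (90.8, 13.2)])
brown [286. 157.] 542.0 (array([587.7, 255.5]), [(83.8, 144.7), (85.7, 54.7)])
brown [441. 149.] 1022.5 (array([955.5,  45. ]), [(155.3, 101.8), (134.4, 11.8)])
brown [492. 127.] 493.5 (array([1172.3,   32.8]), [(96.0, 100.6), (241.9, 10.6)])
ring 165 zmed 0.0146 mean [438.4 279.1  14. ] (array([438. , 278.7]), [(42.2, 152.6), (48.4, 62.6)])
low 222 zmed 0.0177 mean [443.8 115.4  17. ] (array([444. , 115.3]), [(37.7, 175.4), (43.9, 85.4)])
v 314 zmed 0.0559 mean [444.4 -89.3  56. ] (array([444.7, -89.5]), [(45.8, 99.0), (42.9, 9.0)])
tall 475 zmed 0.0466 mean [ 434.9 -286.6   46. ] (array([ 435. , -286.6]), [(37.9, 168.9), (41.3, 78.9)])
table z
```

```bash
cat > plan.py <<'E'
import sys
from h import *
# usage: plan.py x y z jawdeg(world angle of tool y; mod 180 nearest)  in mm/deg
x,y,z=[float(a)/1000 for a in sys.argv[1:4]]; 
o=telemetry.get_obs(); R=Rn.from_quat(o['tool_rot']); p=np.array(o['position'])
M=R.as_matrix(); cur=np.degrees(np.arctan2(M[1,1],M[0,1]))
j=float(sys.argv[4]) if len(sys.argv)>4 else cur
j=cur+((j-cur+90)%180-90)
if len(sys.argv)>5: j=float(sys.argv[5])
a=np.radians(j); Y=np.array([np.cos(a),np.sin(a),0]); Z=np.array([0,0,-1.]); X=np.cross(Y,Z)
T=Rn.from_matrix(np.c_[X,Y,Z])
d=M.T@(np.array([x,y,z])-p); r=(R.inv()*T).as_rotvec(degrees=True)
print('t',round(o['time'],2),'p',(p*1000).round(1),'jaw',cur.round(1),'q',np.round(o['q'],2),'w',round(o['grip_width']*1000,1),'F',np.round(o['ft_force'],1))
print('d(m)',d.round(4),'rot',r.round(2),'dist',np.linalg.norm(d).round(3))
E
python3 plan.py 438 280 100
```

```text
t 0.1 p [272.5 561.8 240.7] jaw 64.1 q [ 0.94  0.53  1.43 -0.    1.18 -0.18] w 87.2 F [ 0.3 -0.7  0.2]
d(m) [-0.272  -0.181   0.1409] rot [-0.11 -0.02 -0.  ] dist 0.356
```

>>> step_arm(targets=[{"dx": -0.047, "dy": -0.031, "dz": 0.024}, {"dx": -0.094, "dy": -0.062, "dz": 0.048}, {"dx": -0.141, "dy": -0.093, "dz": 0.072}, {"dx": -0.188, "dy": -0.124, "dz": 0.096}, {"dx": -0.235, "dy": -0.155, "dz": 0.12}], gripper=0.75, force=30)

```text
invalid input
```

```bash
python3 plan.py 438 279.6 24.5
```

```text
t 0.1 p [272.5 561.8 240.7] jaw 64.1 q [ 0.94  0.53  1.43 -0.    1.18 -0.18] w 87.2 F [ 0.3 -0.7  0.2]
d(m) [-0.2722 -0.1812  0.2164] rot [-0.11 -0.02 -0.  ] dist 0.392
```

>>> step_arm(targets=[{"dx": -0.047, "dy": -0.031, "dz": 0.024, "rx": 0, "ry": 0, "rz": 0}, {"dx": -0.094, "dy": -0.062, "dz": 0.048, "rx": 0, "ry": 0, "rz": 0}, {"dx": -0.141, "dy": -0.093, "dz": 0.072, "rx": 0, "ry": 0, "rz": 0}, {"dx": -0.188, "dy": -0.124, "dz": 0.096, "rx": 0, "ry": 0, "rz": 0}, {"dx": -0.235, "dy": -0.155, "dz": 0.12, "rx": 0, "ry": 0, "rz": 0}], gripper=0.75, force=30)

```text
time: 0.72
position: [0.4167, 0.3181, 0.1201]
tool_rot: [0.224, 0.975, -0.001, -0.0]
ft_force: [0.7, 0.2, 0.1]
grip_width: 0.0653
```

```bash
python3 plan.py 438 279.6 24.5
```

```text
t 0.72 p [416.7 318.1 120.1] jaw 64.1 q [ 0.44  0.58  1.79 -0.    0.77 -0.68] w 65.3 F [0.7 0.2 0.1]
d(m) [-0.0359 -0.0252  0.0956] rot [-0.1  -0.01 -0.  ] dist 0.105
```

>>> step_arm(targets=[{"dx": -0.036, "dy": -0.025, "dz": 0.02, "rx": 0, "ry": 0, "rz": 0}, {"dx": -0.036, "dy": -0.025, "dz": 0.045, "rx": 0, "ry": 0, "rz": 0}, {"dx": -0.036, "dy": -0.025, "dz": 0.07, "rx": 0, "ry": 0, "rz": 0}, {"dx": -0.036, "dy": -0.025, "dz": 0.095, "rx": 0, "ry": 0, "rz": 0}, {"dx": -0.036, "dy": -0.025, "dz": 0.095, "rx": 0, "ry": 0, "rz": 0}])

```text
time: 1.35
position: [0.4374, 0.2793, 0.0237]
tool_rot: [0.224, 0.975, -0.002, -0.002]
ft_force: [0.3, 0.2, -0.2]
grip_width: 0.0652
```

```bash
python3 plan.py 438 279.6 24.5; python3 -c "
from h import *
cam('scene','s1')"
```

```text
t 1.35 p [437.4 279.3  23.7] jaw 64.1 q [ 0.35  0.75  1.84 -0.    0.55 -0.76] w 65.2 F [ 0.3  0.2 -0.2]
d(m) [-0.0004  0.0005 -0.0008] rot [-0.24 -0.14 -0.  ] dist 0.001
```

View pics/s1.png

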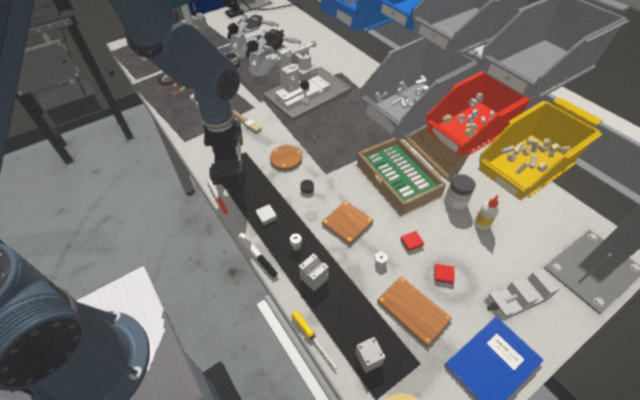

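The gripper hides the ring at about (230,170) and everything else is undisturbed. Closing now.

>>> step_arm(targets=[{"dx": 0, "dy": 0, "dz": 0, "rx": 0, "ry": 0, "rz": 0}, {"dx": 0, "dy": 0, "dz": 0, "rx": 0, "ry": 0, "rz": 0}, {"dx": 0, "dy": 0, "dz": 0, "rx": 0, "ry": 0, "rz": 0}, {"dx": 0, "dy": 0, "dz": 0, "rx": 0, "ry": 0, "rz": 0}, {"dx": 0, "dy": 0, "dz": -0.005, "rx": 0, "ry": 0, "rz": 0}], gripper=0.3, force=30)

```text
time: 2.02
position: [0.4373, 0.2793, 0.0296]
tool_rot: [0.224, 0.975, -0.002, -0.002]
ft_force: [0.3, -0.4, -1.4]
grip_width: 0.0428
```

```bash
python3 plan.py 587 257 80; python3 plan.py 438 279.6 80
```

```text
t 2.02 p [437.3 279.3  29.6] jaw 64.1 q [ 0.35  0.74  1.84 -0.    0.57 -0.76] w 42.8 F [ 0.3 -0.4 -1.4]
d(m) [-0.1443  0.045  -0.051 ] rot [-0.24 -0.13 -0.  ] dist 0.16
t 2.02 p [437.3 279.3  29.6] jaw 64.1 q [ 0.35  0.74  1.84 -0.    0.57 -0.76] w 42.8 F [ 0.3 -0.4 -1.4]
d(m) [-0.0004  0.0003 -0.0504] rot [-0.24 -0.13 -0.  ] dist 0.05
```

>>> step_arm(targets=[{"dx": 0, "dy": 0, "dz": -0.025, "rx": 0, "ry": 0, "rz": 0}, {"dx": 0, "dy": 0, "dz": -0.05, "rx": 0, "ry": 0, "rz": 0}, {"dx": -0.048, "dy": 0.015, "dz": -0.051, "rx": 0, "ry": 0, "rz": 0}, {"dx": -0.096, "dy": 0.03, "dz": -0.051, "rx": 0, "ry": 0, "rz": 0}, {"dx": -0.144, "dy": 0.045, "dz": -0.051, "rx": 0, "ry": 0, "rz": 0}])

```text
time: 2.65
position: [0.5876, 0.2568, 0.0801]
tool_rot: [0.224, 0.975, -0.002, -0.002]
ft_force: [1.3, 0.4, -1.2]
grip_width: 0.0426
```

```bash
python3 plan.py 587 257 35.5;python3 -c "
from h import *
c=cam('scene','s2');b=c['img'][80:230,170:370];cv2.imwrite('pics/s2c.png',cv2.resize(b,None,fx=3,fy=3))"
```

```text
t 2.65 p [587.6 256.8  80.1] jaw 64.2 q [ 0.24  0.75  1.5  -0.    0.89 -0.88] w 42.6 F [ 1.3  0.4 -1.2]
d(m) [0.0005 0.0002 0.0446] rot [-0.28 -0.17 -0.  ] dist 0.045
```

View pics/s2c.png

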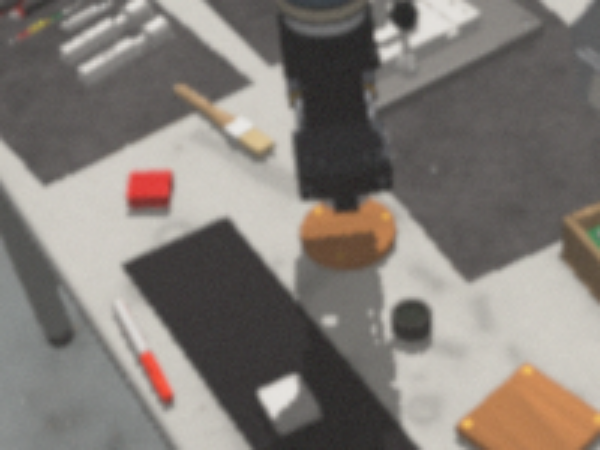

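>>> step_arm(targets=[{"dx": 0, "dy": 0, "dz": 0.015, "rx": 0, "ry": 0, "rz": 0}, {"dx": 0, "dy": 0, "dz": 0.03, "rx": 0, "ry": 0, "rz": 0}, {"dx": 0, "dy": 0, "dz": 0.04, "rx": 0, "ry": 0, "rz": 0}, {"dx": 0, "dy": 0, "dz": 0.045, "rx": 0, "ry": 0, "rz": 0}, {"dx": 0, "dy": 0, "dz": 0.045, "rx": 0, "ry": 0, "rz": 0}])

```text
time: 3.32
position: [0.5967, 0.2559, 0.0359]
tool_rot: [0.224, 0.975, 0.0, 0.004]
ft_force: [-0.1, 0.1, -1.5]
grip_width: 0.0426
```

>>> step_arm(targets=[{"dx": 0, "dy": 0, "dz": 0, "rx": 0, "ry": 0, "rz": 0}, {"dx": 0, "dy": 0, "dz": 0, "rx": 0, "ry": 0, "rz": 0}, {"dx": 0, "dy": 0, "dz": -0.005, "rx": 0, "ry": 0, "rz": 0}, {"dx": 0, "dy": 0, "dz": -0.04, "rx": 0, "ry": 0, "rz": 0}, {"dx": 0, "dy": 0, "dz": -0.08, "rx": 0, "ry": 0, "rz": 0}], gripper=0.75)

```text
time: 3.95
position: [0.5956, 0.2558, 0.1164]
tool_rot: [0.224, 0.974, -0.0, 0.004]
ft_force: [0.9, 0.3, 0.4]
grip_width: 0.0648
```

```bash
python3 plan.py 443.5 115.8 100 0; python3 plan.py 443.5 115.8 100 90;python3 - <<'E'
from h import *
c=np.load('top0.npz')
g=cv2.cvtColor(c['img'],cv2.COLOR_BGR2GRAY)[230:262,282:314]
cv2.imwrite('pics/low.png',cv2.resize(g,None,fx=10,fy=10,interpolation=cv2.INTER_CUBIC))
s=np.load('scene0.npz')
g=cv2.cvtColor(s['img'],cv2.COLOR_BGR2GRAY)[190:240,240:290]
cv2.imwrite('pics/lows.png',cv2.resize(g,None,fx=10,fy=10,interpolation=cv2.INTER_CUBIC))
E
```

```text
t 3.95 p [595.6 255.8 116.4] jaw 64.1 q [ 0.24  0.71  1.48 -0.    0.95 -0.88] w 64.8 F [0.9 0.3 0.4]
d(m) [ 0.0757 -0.1925  0.0156] rot [ 0.29  0.32 64.06] dist 0.207
t 3.95 p [595.6 255.8 116.4] jaw 64.1 q [ 0.24  0.71  1.48 -0.    0.95 -0.88] w 64.8 F [0.9 0.3 0.4]
d(m) [ 0.0757 -0.1925  0.0156] rot [-2.000e-02  4.100e-01 -2.594e+01] dist 0.207
```

View pics/low.png

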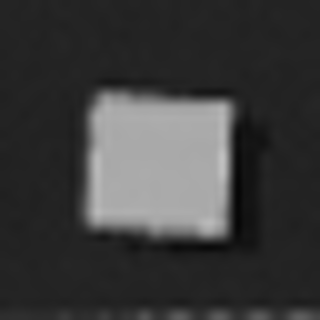

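View pics/lows.png

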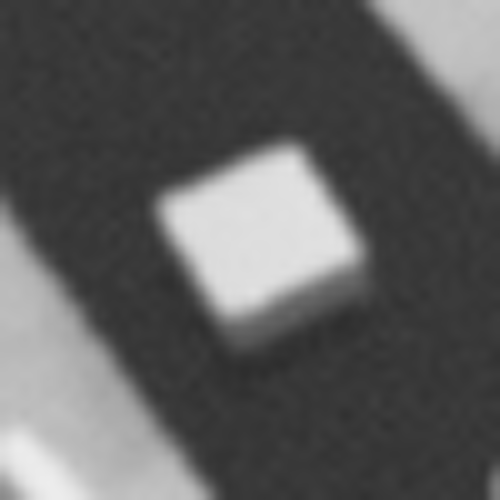

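Run:
```python
from meas import *
s=np.load('scene0.npz')
q=np.array([(158,205),(292,143),(362,245),(225,320)])/10-0.45+np.array([240,190])
P=ray(s,q[:,0],q[:,1],.017)*1000; print(P.mean(0))
for i in range(4):
    d=P[(i+1)%4]-P[i]; print(np.linalg.norm(d).round(1),np.degrees(np.arctan2(d[1],d[0])).round(1)%180)
t=np.load('top0.npz')
q=np.array([(97,93),(232,98),(226,237),(86,224)])/10-0.45+np.array([282,230])
P=ray(t,q[:,0],q[:,1],.017)*1000; print(P.mean(0))
for i in range(4):
    d=P[(i+1)%4]-P[i]; print(np.linalg.norm(d).round(1),np.degrees(np.arctan2(d[1],d[0])).round(1)%180)
print(ray(s,[0],[0],0)[:0])
c=cam('scene','s3'); b=c['img'][80:230,170:370];cv2.imwrite('pics/s3c.png',cv2.resize(b,None,fx=3,fy=3))
blocks(c,dict(ring=(288,155,.024)),.004); stands(c)
c=cam('top','t3');blocks(c,dict(ring=(248,198,.024)),.004);b=c['img'][170:270,190:390];cv2.imwrite('pics/t3c.png',cv2.resize(b,None,fx=3,fy=3))
```

```text
[444.79410443 116.8204443   17.        ]
36.5 176.7
37.1 87.0
38.1 0.6999999999999886
39.8 84.8
[442.64063532 116.07818514  17.        ]
38.7 87.1
39.5 177.0
40.2 84.0
37.3 175.0
[]
ring 137 zmed 0.0251 mean [596.9 255.4  24. ] (array([597.6, 256.1]), [(41.3, 147.4), (47.5, 57.4)])
brown [415. 311.] 2356.0 (array([ 568.8, -265.7]), [(128.1, 98.5), (80.5, 8.5)])
brown [347. 222.] 1094.0 (array([592.2, -14.8]), [(88.5, 103.2), (90.8, 13.2)])
brown [286. 158.] 309.0 (array([584.4, 253.4]), [(86.3, 127.6), (85.0, 37.6)])
brown [451. 145.] 1102.0 (array([1000.1,   40.7]), [(158.9, 93.5), (210.6, 3.5)])
brown [501. 125.] 334.0 (array([1179.2,    6. ]), [(42.6, 101.2), (216.4, 11.2)])Traceback (most recent call last):
  File "<stdin>", line 15, in <module>
  File "meas.py", line 20, in blocks
    i=1+np.argmax(st[1:,4]); s=(l==i) if n!='v' else s
        ~~~~~~~~~^^^^^^^^^^
    return _wrapfunc(a, 'argmax', axis=axis, out=out, **kwds)
    return bound(*args, **kwds)
ValueError: attempt to get argmax of an empty sequence
```

View pics/s3c.png

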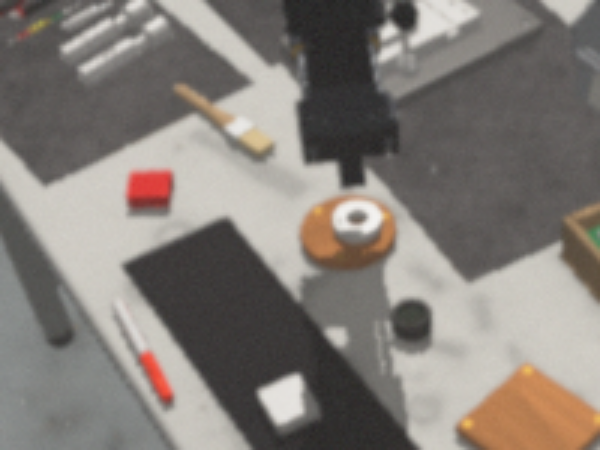

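The ring lies flat on the round stand at crop (357,218), but about 10 mm too far in +x. The previous pose was read while the arm was still moving. I'll regrip it, shift it, and add settling rows from here on.

```bash
python3 plan.py 597 256 34.5; python3 plan.py 587 257 45
```

```text
t 4.05 p [599.5 257.  121.2] jaw 64.1 q [ 0.24  0.7   1.47 -0.    0.95 -0.88] w 65.0 F [ 1.  -0.3 -0.1]
d(m) [ 0.0033 -0.0027  0.0867] rot [ 0.51  0.93 -0.  ] dist 0.087
t 4.05 p [599.5 257.  121.2] jaw 64.1 q [ 0.24  0.7   1.47 -0.    0.95 -0.88] w 65.0 F [ 1.  -0.3 -0.1]
d(m) [ 0.0125 -0.0061  0.076 ] rot [ 0.51  0.93 -0.  ] dist 0.077
```

>>> step_arm(targets=[{"dx": 0.003, "dy": -0.003, "dz": 0.03, "rx": 0.5, "ry": 0.9, "rz": 0}, {"dx": 0.003, "dy": -0.003, "dz": 0.06, "rx": 0.5, "ry": 0.9, "rz": 0}, {"dx": 0.003, "dy": -0.003, "dz": 0.086, "rx": 0.5, "ry": 0.9, "rz": 0}, {"dx": 0.003, "dy": -0.003, "dz": 0.086, "rx": 0.5, "ry": 0.9, "rz": 0}, {"dx": 0.003, "dy": -0.003, "dz": 0.086, "rx": 0.5, "ry": 0.9, "rz": 0}])

```text
time: 4.68
position: [0.5955, 0.2551, 0.0328]
tool_rot: [0.224, 0.974, -0.001, -0.002]
ft_force: [0.5, -0.5, -0.5]
grip_width: 0.0654
```

```bash
python3 plan.py 597 256 34.5; python3 plan.py 587 257 45
```

```text
t 4.67 p [595.5 255.1  32.8] jaw 64.1 q [ 0.23  0.83  1.5  -0.    0.82 -0.89] w 65.4 F [ 0.5 -0.5 -0.5]
d(m) [-0.0009  0.0014 -0.0017] rot [-0.15 -0.16 -0.  ] dist 0.002
t 4.67 p [595.5 255.1  32.8] jaw 64.1 q [ 0.23  0.83  1.5  -0.    0.82 -0.89] w 65.4 F [ 0.5 -0.5 -0.5]
d(m) [ 0.0085 -0.0021 -0.0122] rot [-0.15 -0.16 -0.  ] dist 0.015
```

Close, then lift slightly, shift and settle.

>>> step_arm(targets=[{"dx": 0, "dy": 0, "dz": 0, "rx": 0, "ry": 0, "rz": 0}, {"dx": 0, "dy": 0, "dz": 0, "rx": 0, "ry": 0, "rz": 0}, {"dx": 0, "dy": 0, "dz": 0, "rx": 0, "ry": 0, "rz": 0}, {"dx": 0, "dy": 0, "dz": -0.005, "rx": 0, "ry": 0, "rz": 0}, {"dx": 0, "dy": 0, "dz": -0.005, "rx": 0, "ry": 0, "rz": 0}], gripper=0.3)

```text
time: 5.3
position: [0.5958, 0.2552, 0.0383]
tool_rot: [0.224, 0.974, -0.001, -0.001]
ft_force: [-0.2, -0.6, -1.6]
grip_width: 0.043
```

>>> step_arm(targets=[{"dx": 0.004, "dy": -0.001, "dz": 0, "rx": 0, "ry": 0, "rz": 0}, {"dx": 0.0085, "dy": -0.002, "dz": 0, "rx": 0, "ry": 0, "rz": 0}, {"dx": 0.0085, "dy": -0.002, "dz": 0, "rx": 0, "ry": 0, "rz": 0}, {"dx": 0.0085, "dy": -0.002, "dz": 0, "rx": 0, "ry": 0, "rz": 0}, {"dx": 0.0085, "dy": -0.002, "dz": 0, "rx": 0, "ry": 0, "rz": 0}])

```text
time: 5.92
position: [0.5874, 0.2571, 0.0383]
tool_rot: [0.224, 0.974, -0.001, -0.001]
ft_force: [-0.9, 0.2, -1.0]
grip_width: 0.043
```

```bash
python3 plan.py 587 257 33.5
```

```text
t 5.92 p [587.4 257.1  38.3] jaw 64.1 q [ 0.24  0.81  1.52 -0.    0.81 -0.88] w 43.0 F [-0.9  0.2 -1. ]
d(m) [ 0.0004 -0.0003  0.0048] rot [-0.11 -0.11 -0.  ] dist 0.005
```

>>> step_arm(targets=[{"dx": 0, "dy": 0, "dz": 0.003, "rx": 0, "ry": 0, "rz": 0}, {"dx": 0, "dy": 0, "dz": 0.005, "rx": 0, "ry": 0, "rz": 0}, {"dx": 0, "dy": 0, "dz": 0.005, "rx": 0, "ry": 0, "rz": 0}, {"dx": 0, "dy": 0, "dz": 0.005, "rx": 0, "ry": 0, "rz": 0}, {"dx": 0, "dy": 0, "dz": 0.005, "rx": 0, "ry": 0, "rz": 0}])

```text
time: 6.55
position: [0.5875, 0.2571, 0.0334]
tool_rot: [0.224, 0.974, -0.001, -0.001]
ft_force: [-0.5, 0.8, -1.3]
grip_width: 0.0427
```

>>> step_arm(targets=[{"dx": 0, "dy": 0, "dz": 0, "rx": 0, "ry": 0, "rz": 0}, {"dx": 0, "dy": 0, "dz": 0, "rx": 0, "ry": 0, "rz": 0}, {"dx": 0, "dy": 0, "dz": -0.01, "rx": 0, "ry": 0, "rz": 0}, {"dx": 0, "dy": 0, "dz": -0.05, "rx": 0, "ry": 0, "rz": 0}, {"dx": 0, "dy": 0, "dz": -0.09, "rx": 0, "ry": 0, "rz": 0}], gripper=0.75)

```text
time: 7.18
position: [0.5876, 0.2571, 0.1247]
tool_rot: [0.224, 0.974, -0.001, -0.001]
ft_force: [0.3, 1.0, -0.1]
grip_width: 0.0649
```

```bash
python3 plan.py 443.5 116.2 90 87; python3 plan.py 443.5 116.2 90 177
```

```text
t 7.17 p [587.6 257.1 124.7] jaw 64.1 q [ 0.24  0.69  1.48 -0.    0.97 -0.88] w 64.9 F [ 0.3  1.  -0.1]
d(m) [ 0.0679 -0.1897  0.0352] rot [ -0.09  -0.14 -22.94] dist 0.205
t 7.17 p [587.6 257.1 124.7] jaw 64.1 q [ 0.24  0.69  1.48 -0.    0.97 -0.88] w 64.9 F [ 0.3  1.  -0.1]
d(m) [ 0.0679 -0.1897  0.0352] rot [-1.700e-01 -3.000e-02  6.706e+01] dist 0.205
```

>>> step_arm(targets=[{"dx": 0.017, "dy": -0.047, "dz": 0.009, "rx": 0, "ry": 0, "rz": -8}, {"dx": 0.034, "dy": -0.095, "dz": 0.018, "rx": 0, "ry": 0, "rz": -16}, {"dx": 0.051, "dy": -0.142, "dz": 0.027, "rx": 0, "ry": 0, "rz": -22}, {"dx": 0.068, "dy": -0.19, "dz": 0.035, "rx": 0, "ry": 0, "rz": -22}, {"dx": 0.068, "dy": -0.19, "dz": 0.035, "rx": 0, "ry": 0, "rz": -22}])

```text
time: 7.8
position: [0.4391, 0.1145, 0.0904]
tool_rot: [0.036, 0.999, -0.001, -0.004]
ft_force: [0.5, 0.5, -0.0]
grip_width: 0.0652
```

```bash
python3 -c "
from meas import *
c=cam('scene','s4')
blocks(c,dict(ring=(288,155,.024)),.004);c=cam('top','t4')"; python3 plan.py 443.7 116.2 23.5 86
```

```text
ring 143 zmed 0.0249 mean [588.4 255.8  24. ] (array([586.9, 254.5]), [(41.2, 147.7), (47.5, 57.7)])
t 7.9 p [444.5 115.8  91. ] jaw 86.0 q [ 0.01  0.58  1.97 -0.    0.59 -1.49] w 65.6 F [ 2.  -0.3  0.3]
d(m) [0.0008 0.0004 0.0675] rot [-0.05  0.   -0.  ] dist 0.067
```

View pics/t4.png

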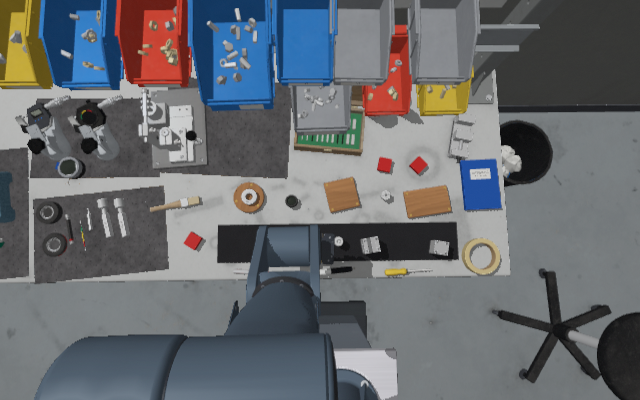

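The ring is now centred on the round stand at top (249,197). The arm is over the low block, so I'll lower and grip it.

>>> step_arm(targets=[{"dx": 0.001, "dy": 0, "dz": 0.025, "rx": 0, "ry": 0, "rz": 0}, {"dx": 0.001, "dy": 0, "dz": 0.05, "rx": 0, "ry": 0, "rz": 0}, {"dx": 0.001, "dy": 0, "dz": 0.067, "rx": 0, "ry": 0, "rz": 0}, {"dx": 0.001, "dy": 0, "dz": 0.067, "rx": 0, "ry": 0, "rz": 0}, {"dx": 0.001, "dy": 0, "dz": 0.067, "rx": 0, "ry": 0, "rz": 0}])

```text
time: 8.52
position: [0.445, 0.1163, 0.0245]
tool_rot: [0.035, 0.999, -0.0, 0.001]
ft_force: [0.4, -0.4, -0.2]
grip_width: 0.0654
```

```bash
python3 plan.py 443.7 116.2 23.5 86
```

```text
t 8.53 p [445.  116.3  24.5] jaw 86.0 q [ 0.01  0.72  2.   -0.    0.42 -1.49] w 65.4 F [ 0.4 -0.4 -0.2]
d(m) [ 0.0013 -0.0001  0.001 ] rot [-0.03  0.14  0.04] dist 0.002
```

>>> step_arm(targets=[{"dx": 0, "dy": 0, "dz": 0, "rx": 0, "ry": 0, "rz": 0}, {"dx": 0, "dy": 0, "dz": 0, "rx": 0, "ry": 0, "rz": 0}, {"dx": 0, "dy": 0, "dz": 0, "rx": 0, "ry": 0, "rz": 0}, {"dx": 0, "dy": 0, "dz": 0, "rx": 0, "ry": 0, "rz": 0}, {"dx": 0, "dy": 0, "dz": -0.005, "rx": 0, "ry": 0, "rz": 0}], gripper=0.3, force=35)

```text
time: 9.15
position: [0.4445, 0.1162, 0.0294]
tool_rot: [0.035, 0.999, -0.0, 0.001]
ft_force: [-0.3, -0.0, -1.8]
grip_width: 0.0399
```

```bash
python3 plan.py 591.6 -13.9 100 102.6
```

```text
t 9.15 p [444.5 116.2  29.4] jaw 86.0 q [ 0.01  0.71  2.   -0.    0.43 -1.49] w 39.9 F [-0.3 -0.  -1.8]
d(m) [-0.1558 -0.1197 -0.0704] rot [ -0.05   0.06 -16.56] dist 0.209
```

>>> step_arm(targets=[{"dx": 0, "dy": 0, "dz": -0.03, "rx": 0, "ry": 0, "rz": 0}, {"dx": 0, "dy": 0, "dz": -0.06, "rx": 0, "ry": 0, "rz": 0}, {"dx": -0.035, "dy": -0.027, "dz": -0.07, "rx": 0, "ry": 0, "rz": -5}, {"dx": -0.07, "dy": -0.054, "dz": -0.07, "rx": 0, "ry": 0, "rz": -11}, {"dx": -0.108, "dy": -0.083, "dz": -0.07, "rx": 0, "ry": 0, "rz": -16.6}])

```text
time: 9.78
position: [0.5467, 0.0254, 0.0999]
tool_rot: [-0.112, 0.994, -0.0, 0.0]
ft_force: [0.7, 0.5, -2.7]
grip_width: 0.0395
```

```bash
python3 plan.py 591.6 -13.9 60 102.6
```

```text
t 9.78 p [546.7  25.4  99.9] jaw 102.8 q [-0.16  0.63  1.75 -0.    0.76 -1.95] w 39.5 F [ 0.7  0.5 -2.7]
d(m) [-0.035  -0.0482  0.0399] rot [-0.03  0.02  0.24] dist 0.072
```

>>> step_arm(targets=[{"dx": -0.018, "dy": -0.024, "dz": 0.01, "rx": 0, "ry": 0, "rz": 0}, {"dx": -0.035, "dy": -0.048, "dz": 0.02, "rx": 0, "ry": 0, "rz": 0.2}, {"dx": -0.035, "dy": -0.048, "dz": 0.04, "rx": 0, "ry": 0, "rz": 0.2}, {"dx": -0.035, "dy": -0.048, "dz": 0.04, "rx": 0, "ry": 0, "rz": 0.2}, {"dx": -0.035, "dy": -0.048, "dz": 0.04, "rx": 0, "ry": 0, "rz": 0.2}])

```text
time: 10.4
position: [0.591, -0.0134, 0.0601]
tool_rot: [-0.11, 0.994, -0.0, -0.0]
ft_force: [-0.2, 0.7, -1.0]
grip_width: 0.0394
```

```bash
python3 plan.py 591.6 -13.9 34.5 102.6
```

```text
t 10.4 p [591.  -13.4  60.1] jaw 102.7 q [-0.21  0.74  1.65 -0.    0.76 -2.  ] w 39.4 F [-0.2  0.7 -1. ]
d(m) [-0.0005 -0.0006  0.0256] rot [-0.01 -0.03  0.06] dist 0.026
```

>>> step_arm(targets=[{"dx": -0.0005, "dy": -0.0005, "dz": 0.015, "rx": 0, "ry": 0, "rz": 0}, {"dx": -0.0005, "dy": -0.0005, "dz": 0.022, "rx": 0, "ry": 0, "rz": 0}, {"dx": -0.0005, "dy": -0.0005, "dz": 0.0255, "rx": 0, "ry": 0, "rz": 0}, {"dx": -0.0005, "dy": -0.0005, "dz": 0.0255, "rx": 0, "ry": 0, "rz": 0}, {"dx": -0.0005, "dy": -0.0005, "dz": 0.0255, "rx": 0, "ry": 0, "rz": 0}])

```text
time: 11.02
position: [0.591, -0.0135, 0.0349]
tool_rot: [-0.11, 0.994, 0.0, -0.001]
ft_force: [-2.7, 1.6, 3.5]
grip_width: 0.0396
```

>>> step_arm(targets=[{"dx": 0, "dy": 0, "dz": 0, "rx": 0, "ry": 0, "rz": 0}, {"dx": 0, "dy": 0, "dz": 0, "rx": 0, "ry": 0, "rz": 0}, {"dx": 0, "dy": 0, "dz": -0.01, "rx": 0, "ry": 0, "rz": 0}, {"dx": 0, "dy": 0, "dz": -0.05, "rx": 0, "ry": 0, "rz": 0}, {"dx": 0, "dy": 0, "dz": -0.09, "rx": 0, "ry": 0, "rz": 0}], gripper=0.75)

```text
time: 11.65
position: [0.5912, -0.0136, 0.126]
tool_rot: [-0.11, 0.994, 0.0, -0.001]
ft_force: [-0.1, 0.1, -0.4]
grip_width: 0.0646
```

```bash
python3 plan.py 434.6 -286 130 79.5;python3 plan.py 434.6 -286 130 169.5
```

```text
t 11.65 p [591.2 -13.6 126. ] jaw 102.7 q [-0.21  0.63  1.62 -0.    0.89 -2.  ] w 64.6 F [-0.1  0.1 -0.4]
d(m) [ 0.2125 -0.2315 -0.0037] rot [ 0.   -0.1  23.16] dist 0.314
t 11.65 p [591.2 -13.6 126. ] jaw 102.7 q [-0.21  0.63  1.62 -0.    0.89 -2.  ] w 64.6 F [-0.1  0.1 -0.4]
d(m) [ 0.2125 -0.2315 -0.0037] rot [  0.08  -0.07 -66.84] dist 0.314
```

>>> step_arm(targets=[{"dx": 0.038, "dy": -0.042, "dz": -0.001, "rx": 0, "ry": 0, "rz": 5}, {"dx": 0.076, "dy": -0.083, "dz": -0.001, "rx": 0, "ry": 0, "rz": 10}, {"dx": 0.114, "dy": -0.124, "dz": -0.002, "rx": 0, "ry": 0, "rz": 15}, {"dx": 0.152, "dy": -0.165, "dz": -0.003, "rx": 0, "ry": 0, "rz": 20}, {"dx": 0.19, "dy": -0.206, "dz": -0.004, "rx": 0, "ry": 0, "rz": 23.2}])

```text
time: 12.28
position: [0.4503, -0.258, 0.1311]
tool_rot: [0.093, 0.996, -0.001, -0.0]
ft_force: [0.3, -0.4, 0.9]
grip_width: 0.0653
```

```bash
python3 -c "
from meas import *
for n,B in (('top',dict(low=(342,194,.027))),('scene',dict(low=(347,217,.027)))):
    c=cam(n,n+'5');blocks(c,B,.004);stands(c)
"; python3 plan.py 434.6 -286 80 79.5
```

```text
low 163 zmed 0.0262 mean [588.6 -13.8  27. ] (array([588.8, -13.3]), [(40.2, 103.4), (36.7, 13.4)])
brown [427. 201.] 1095.5 (array([ 567.3, -263.1]), [(129.8, 98.3), (78.0, 8.3)])
brown [248. 197.] 661.0 (array([586.2, 258.6]), [(84.0, 135.1), (85.9, 45.1)])
brown [341. 194.] 841.0 (array([590.9, -12.8]), [(88.1, 102.4), (88.0, 12.4)])
t 12.38 p [ 449.6 -261.5  131.2] jaw 79.1 q [-0.74  0.55  1.8  -0.    0.79 -2.12] w 65.4 F [-0.5 -0.3  0.7]
d(m) [ 0.0101 -0.0268  0.0513] rot [-0.19  0.04 -0.44] dist 0.059Traceback (most recent call last):
  File "<string>", line 4, in <module>
    c=cam(n,n+'5');blocks(c,B,.004);stands(c)
                   ~~~~~~^^^^^^^^^^
  File "meas.py", line 20, in blocks
    i=1+np.argmax(st[1:,4]); s=(l==i) if n!='v' else s
        ~~~~~~~~~^^^^^^^^^^
    return _wrapfunc(a, 'argmax', axis=axis, out=out, **kwds)
    return bound(*args, **kwds)
ValueError: attempt to get argmax of an empty sequence
```

View pics/scene5.png

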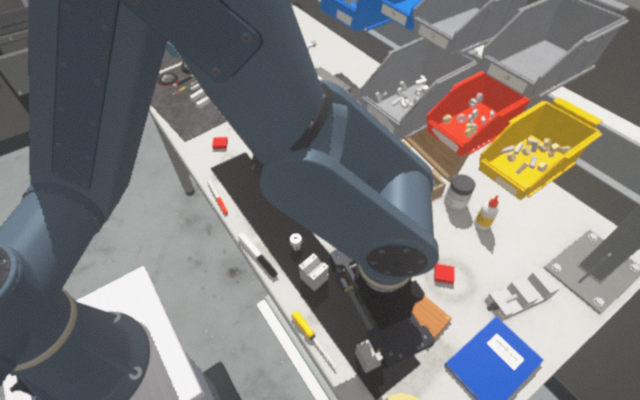

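The low block is on the square stand about 2 mm off centre, yaw about 13°. In the scene view it is hidden behind the arm. The gripper is near the tall block at (370,350).

>>> step_arm(targets=[{"dx": 0.005, "dy": -0.013, "dz": 0.0, "rx": 0, "ry": 0, "rz": -0.4}, {"dx": 0.01, "dy": -0.027, "dz": 0.01, "rx": 0, "ry": 0, "rz": -0.4}, {"dx": 0.01, "dy": -0.027, "dz": 0.03, "rx": 0, "ry": 0, "rz": -0.4}, {"dx": 0.01, "dy": -0.027, "dz": 0.05, "rx": 0, "ry": 0, "rz": -0.4}, {"dx": 0.01, "dy": -0.027, "dz": 0.05, "rx": 0, "ry": 0, "rz": -0.4}])

```text
time: 13.0
position: [0.4339, -0.285, 0.0796]
tool_rot: [0.091, 0.996, -0.0, -0.001]
ft_force: [-0.4, 0.4, 0.6]
grip_width: 0.0654
```

```bash
python3 plan.py 434.6 -286 32 79.5
```

```text
t 13.0 p [ 433.9 -285.    79.6] jaw 79.5 q [-0.8   0.65  1.83 -0.    0.67 -2.18] w 65.4 F [-0.4  0.4  0.6]
d(m) [-0.001  -0.0008  0.0476] rot [-0.05 -0.16  0.04] dist 0.048
```

>>> step_arm(targets=[{"dx": -0.001, "dy": -0.001, "dz": 0.02, "rx": 0, "ry": 0, "rz": 0}, {"dx": -0.001, "dy": -0.001, "dz": 0.04, "rx": 0, "ry": 0, "rz": 0}, {"dx": -0.001, "dy": -0.001, "dz": 0.0475, "rx": 0, "ry": 0, "rz": 0}, {"dx": -0.001, "dy": -0.001, "dz": 0.0475, "rx": 0, "ry": 0, "rz": 0}, {"dx": -0.001, "dy": -0.001, "dz": 0.0475, "rx": 0, "ry": 0, "rz": 0}])

```text
time: 13.62
position: [0.435, -0.2865, 0.0328]
tool_rot: [0.091, 0.996, -0.001, -0.001]
ft_force: [-0.3, 0.1, 0.3]
grip_width: 0.0654
```

>>> step_arm(targets=[{"dx": 0, "dy": 0, "dz": 0, "rx": 0, "ry": 0, "rz": 0}, {"dx": 0, "dy": 0, "dz": 0, "rx": 0, "ry": 0, "rz": 0}, {"dx": 0, "dy": 0, "dz": 0, "rx": 0, "ry": 0, "rz": 0}, {"dx": 0, "dy": 0, "dz": 0, "rx": 0, "ry": 0, "rz": 0}, {"dx": 0, "dy": 0, "dz": 0, "rx": 0, "ry": 0, "rz": 0}], gripper=0.3, force=45)

```text
time: 14.25
position: [0.4351, -0.2866, 0.033]
tool_rot: [0.091, 0.996, -0.001, -0.001]
ft_force: [-0.0, 0.2, 3.0]
grip_width: 0.0397
```

```bash
python3 plan.py 589.5 -13.7 130 103.2
```

```text
t 14.25 p [ 435.1 -286.6   33. ] jaw 79.6 q [-0.8   0.73  1.84 -0.    0.57 -2.18] w 39.7 F [-0.   0.2  3. ]
d(m) [-0.1023  0.2962 -0.0977] rot [ -0.09  -0.1  -23.64] dist 0.328
```

>>> step_arm(targets=[{"dx": 0, "dy": 0, "dz": -0.025, "rx": 0, "ry": 0, "rz": 0}, {"dx": 0, "dy": 0, "dz": -0.06, "rx": 0, "ry": 0, "rz": 0}, {"dx": 0, "dy": 0, "dz": -0.097, "rx": 0, "ry": 0, "rz": 0}, {"dx": -0.015, "dy": 0.045, "dz": -0.097, "rx": 0, "ry": 0, "rz": -5}, {"dx": -0.033, "dy": 0.095, "dz": -0.097, "rx": 0, "ry": 0, "rz": -10}])

```text
time: 14.88
position: [0.4847, -0.1985, 0.1296]
tool_rot: [0.004, 1.0, -0.001, -0.001]
ft_force: [0.1, 0.1, -5.1]
grip_width: 0.0397
```

```bash
python3 plan.py 589.5 -13.7 120 103.2
```

```text
t 14.88 p [ 484.7 -198.5  129.6] jaw 89.6 q [-0.6   0.56  1.79 -0.    0.8  -2.16] w 39.7 F [ 0.1  0.1 -5.1]
d(m) [-0.1034  0.1856  0.0092] rot [ -0.05  -0.14 -13.64] dist 0.213
```

>>> step_arm(targets=[{"dx": -0.026, "dy": 0.047, "dz": 0.0, "rx": 0, "ry": 0, "rz": -4}, {"dx": -0.052, "dy": 0.093, "dz": 0.0, "rx": 0, "ry": 0, "rz": -8}, {"dx": -0.077, "dy": 0.139, "dz": 0.005, "rx": 0, "ry": 0, "rz": -12}, {"dx": -0.103, "dy": 0.186, "dz": 0.009, "rx": 0, "ry": 0, "rz": -13.6}, {"dx": -0.103, "dy": 0.186, "dz": 0.009, "rx": 0, "ry": 0, "rz": -13.6}])

```text
time: 15.5
position: [0.5894, -0.0094, 0.1186]
tool_rot: [-0.117, 0.993, 0.0, -0.002]
ft_force: [-0.6, -0.9, -5.0]
grip_width: 0.0398
```

>>> step_arm(targets=[{"dx": 0, "dy": 0, "dz": 0, "rx": 0, "ry": 0, "rz": 0}, {"dx": 0, "dy": 0, "dz": 0.01, "rx": 0, "ry": 0, "rz": 0}, {"dx": 0, "dy": 0, "dz": 0.03, "rx": 0, "ry": 0, "rz": 0}, {"dx": 0, "dy": 0, "dz": 0.03, "rx": 0, "ry": 0, "rz": 0}, {"dx": 0, "dy": 0, "dz": 0.03, "rx": 0, "ry": 0, "rz": 0}])

```text
time: 16.12
position: [0.5892, -0.0102, 0.0887]
tool_rot: [-0.117, 0.993, 0.0, -0.002]
ft_force: [-0.4, -0.9, -4.1]
grip_width: 0.0396
```

```bash
python3 -c "
from meas import *
c=cam('top','t6')
c=cam('scene','s6');b=c['img'][120:270,250:450];cv2.imwrite('pics/s6c.png',cv2.resize(b,None,fx=4,fy=4))";  python3 plan.py 589.5 -13.7 58.5 103.2
```

```text
t 16.23 p [589.8  -9.9  89.3] jaw 103.4 q [-0.21  0.69  1.64 -0.    0.82 -2.01] w 40.0 F [ 0.6 -0.4 -4.2]
d(m) [ 0.0011 -0.0036  0.0308] rot [ 0.02 -0.13  0.22] dist 0.031
```

View pics/s6c.png

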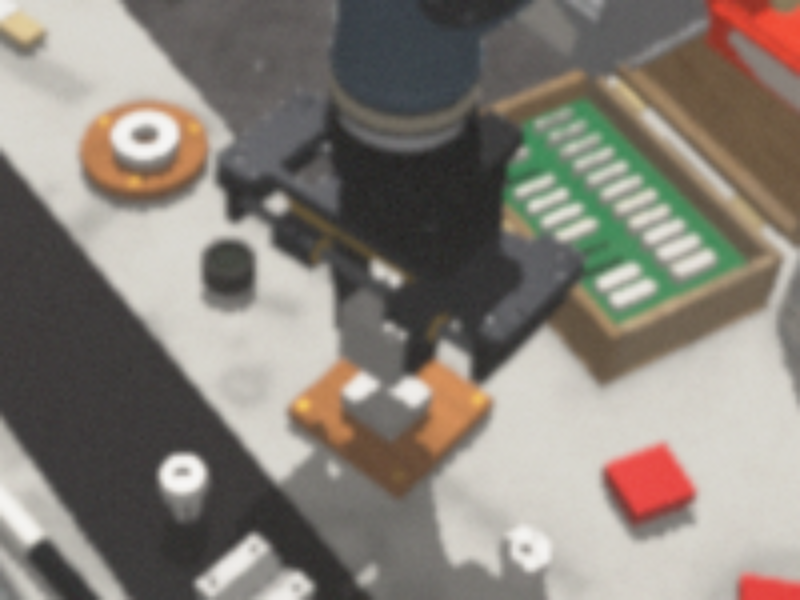

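The tall block hangs over the low block at crop (375,330) above (385,400). I'll correct by 3.6 mm and lower it.

>>> step_arm(targets=[{"dx": 0.001, "dy": -0.0036, "dz": 0.0, "rx": 0, "ry": 0, "rz": 0}, {"dx": 0.001, "dy": -0.0036, "dz": 0.012, "rx": 0, "ry": 0, "rz": 0}, {"dx": 0.001, "dy": -0.0036, "dz": 0.024, "rx": 0, "ry": 0, "rz": 0}, {"dx": 0.001, "dy": -0.0036, "dz": 0.03, "rx": 0, "ry": 0, "rz": 0}, {"dx": 0.001, "dy": -0.0036, "dz": 0.03, "rx": 0, "ry": 0, "rz": 0}])

```text
time: 16.85
position: [0.5893, -0.0135, 0.0586]
tool_rot: [-0.117, 0.993, 0.0, -0.002]
ft_force: [-0.1, -0.1, -4.5]
grip_width: 0.0398
```

```bash
python3 plan.py 589.5 -13.7 58 103.2
```

```text
t 16.85 p [589.3 -13.5  58.6] jaw 103.4 q [-0.21  0.74  1.65 -0.    0.76 -2.02] w 39.8 F [-0.1 -0.1 -4.5]
d(m) [-0.0002 -0.0002  0.0006] rot [ 0.05 -0.19  0.23] dist 0.001
```

Still hanging (−4.5 N), so down a touch more before release.

>>> step_arm(targets=[{"dx": 0, "dy": 0, "dz": 0.0008, "rx": 0, "ry": 0, "rz": 0}, {"dx": 0, "dy": 0, "dz": 0.0012, "rx": 0, "ry": 0, "rz": 0}, {"dx": 0, "dy": 0, "dz": 0.0012, "rx": 0, "ry": 0, "rz": 0}, {"dx": 0, "dy": 0, "dz": 0.0012, "rx": 0, "ry": 0, "rz": 0}, {"dx": 0, "dy": 0, "dz": 0.0012, "rx": 0, "ry": 0, "rz": 0}])

```text
time: 17.48
position: [0.5895, -0.0135, 0.058]
tool_rot: [-0.117, 0.993, 0.0, -0.001]
ft_force: [-1.7, 1.3, 5.2]
grip_width: 0.0393
```

>>> step_arm(targets=[{"dx": 0, "dy": 0, "dz": 0, "rx": 0, "ry": 0, "rz": 0}, {"dx": 0, "dy": 0, "dz": 0, "rx": 0, "ry": 0, "rz": 0}, {"dx": 0, "dy": 0, "dz": 0, "rx": 0, "ry": 0, "rz": 0}, {"dx": 0, "dy": 0, "dz": -0.03, "rx": 0, "ry": 0, "rz": 0}, {"dx": 0, "dy": 0, "dz": -0.08, "rx": 0, "ry": 0, "rz": 0}], gripper=0.75)

```text
time: 18.1
position: [0.5884, -0.0133, 0.1368]
tool_rot: [-0.117, 0.993, 0.001, -0.004]
ft_force: [1.0, -0.5, -0.2]
grip_width: 0.065
```

```bash
python3 plan.py 444.5 -89.2 130 9.7
```

```text
t 18.1 p [588.4 -13.3 136.8] jaw 103.4 q [-0.21  0.62  1.61 -0.    0.92 -2.02] w 65.0 F [ 1.  -0.5 -0.2]
d(m) [ 0.1575 -0.0404  0.0078] rot [  0.44  -0.21 -86.28] dist 0.163
```

>>> step_arm(targets=[{"dx": 0, "dy": 0, "dz": 0.0, "rx": 0, "ry": 0, "rz": 10}, {"dx": 0.03, "dy": -0.008, "dz": 0.0, "rx": 0, "ry": 0, "rz": 20}, {"dx": 0.06, "dy": -0.016, "dz": 0.0, "rx": 0, "ry": 0, "rz": 30}, {"dx": 0.09, "dy": -0.023, "dz": 0.0, "rx": 0, "ry": 0, "rz": 40}, {"dx": 0.12, "dy": -0.031, "dz": 0.0, "rx": 0, "ry": 0, "rz": 50}])

```text
time: 18.73
position: [0.478, -0.0717, 0.1375]
tool_rot: [0.316, 0.949, -0.001, -0.004]
ft_force: [-0.8, 0.5, 0.3]
grip_width: 0.0653
```

```bash
python3 plan.py 444.5 -89.2 110 9.7
```

```text
t 18.73 p [478.  -71.7 137.5] jaw 53.1 q [-0.38  0.51  1.88 -0.    0.76 -1.3 ] w 65.3 F [-0.8  0.5  0.3]
d(m) [ 0.0161 -0.034   0.0278] rot [-0.34 -0.27 43.41] dist 0.047
```

>>> step_arm(targets=[{"dx": 0.008, "dy": -0.017, "dz": 0.0, "rx": 0, "ry": 0, "rz": 10}, {"dx": 0.016, "dy": -0.034, "dz": 0.0, "rx": 0, "ry": 0, "rz": 20}, {"dx": 0.016, "dy": -0.034, "dz": 0.01, "rx": 0, "ry": 0, "rz": 30}, {"dx": 0.016, "dy": -0.034, "dz": 0.02, "rx": 0, "ry": 0, "rz": 40}, {"dx": 0.016, "dy": -0.034, "dz": 0.028, "rx": 0, "ry": 0, "rz": 43.4}])

```text
time: 19.35
position: [0.4447, -0.0894, 0.1095]
tool_rot: [0.646, 0.763, -0.002, -0.003]
ft_force: [-0.0, 0.3, -0.2]
grip_width: 0.065
```

```bash
python3 -c "
from meas import *
c=cam('top','t7');b=c['img'][150:290,230:470];cv2.imwrite('pics/t7c.png',cv2.resize(b,None,fx=3.3,fy=3.3));blocks(c,dict(tall=(342,190,.071)),.006)"; python3 plan.py 444.5 -89.2 38 9.7
```

```text
tall 188 zmed 0.0701 mean [588.1 -13.   71. ] (array([588. , -13.1]), [(39.9, 103.5), (37.2, 13.5)])
t 19.4 p [444.3 -89.2 108.7] jaw 9.5 q [-0.44  0.54  1.97 -0.    0.64 -0.61] w 65.4 F [-0.1  0.   0.4]
d(m) [-0.0002  0.0008  0.0707] rot [-0.46 -0.17 -0.2 ] dist 0.071
```

View pics/t7c.png

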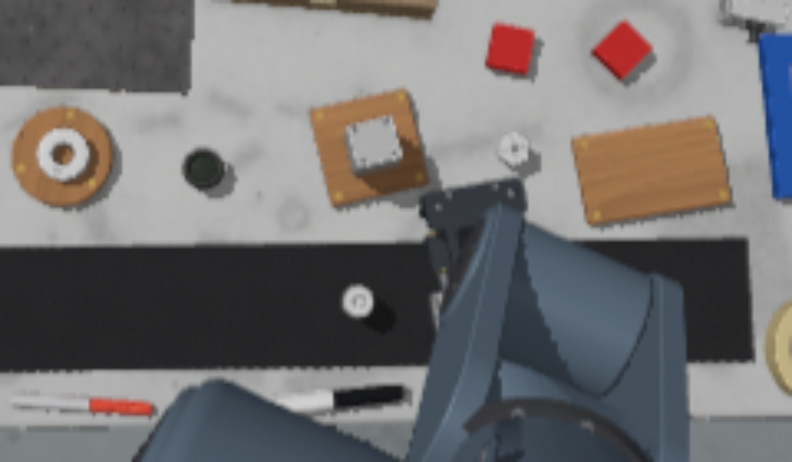

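The tall block is on the low block at crop (375,142), within about 1 mm, yaw 13.5°. Next, down onto the V-block.

>>> step_arm(targets=[{"dx": 0, "dy": 0.0005, "dz": 0.025, "rx": -0.4, "ry": 0, "rz": 0}, {"dx": 0, "dy": 0.0005, "dz": 0.05, "rx": -0.4, "ry": 0, "rz": 0}, {"dx": 0, "dy": 0.0005, "dz": 0.07, "rx": -0.4, "ry": 0, "rz": 0}, {"dx": 0, "dy": 0.0005, "dz": 0.07, "rx": -0.4, "ry": 0, "rz": 0}, {"dx": 0, "dy": 0.0005, "dz": 0.07, "rx": -0.4, "ry": 0, "rz": 0}])

```text
time: 20.02
position: [0.4445, -0.0892, 0.0392]
tool_rot: [0.646, 0.763, 0.001, -0.001]
ft_force: [0.3, 0.5, 0.4]
grip_width: 0.0658
```

>>> step_arm(targets=[{"dx": 0, "dy": 0, "dz": 0, "rx": 0, "ry": 0, "rz": 0}, {"dx": 0, "dy": 0, "dz": 0, "rx": 0, "ry": 0, "rz": 0}, {"dx": 0, "dy": 0, "dz": 0, "rx": 0, "ry": 0, "rz": 0}, {"dx": 0, "dy": 0, "dz": 0, "rx": 0, "ry": 0, "rz": 0}, {"dx": 0, "dy": 0, "dz": 0, "rx": 0, "ry": 0, "rz": 0}], gripper=0.3, force=50)

```text
time: 20.65
position: [0.4452, -0.0893, 0.0396]
tool_rot: [0.646, 0.763, 0.001, -0.0]
ft_force: [1.4, 1.7, 4.8]
grip_width: 0.0418
```

```bash
python3 plan.py 568.1 -264.4 120 98.3
```

```text
t 20.65 p [445.2 -89.3  39.6] jaw 9.5 q [-0.45  0.69  2.01  0.    0.45 -0.62] w 41.8 F [1.4 1.7 4.8]
d(m) [-0.1928  0.0923 -0.0806] rot [ 1.200e-01 -3.000e-02 -8.879e+01] dist 0.228
```

>>> step_arm(targets=[{"dx": 0, "dy": 0, "dz": -0.02, "rx": 0, "ry": 0, "rz": 0}, {"dx": 0, "dy": 0, "dz": -0.05, "rx": 0, "ry": 0, "rz": 0}, {"dx": 0, "dy": 0, "dz": -0.08, "rx": 0, "ry": 0, "rz": -9}, {"dx": -0.025, "dy": 0.012, "dz": -0.08, "rx": 0, "ry": 0, "rz": -19}, {"dx": -0.05, "dy": 0.024, "dz": -0.08, "rx": 0, "ry": 0, "rz": -29}])

```text
time: 21.28
position: [0.4759, -0.1344, 0.1188]
tool_rot: [0.431, 0.902, 0.001, -0.002]
ft_force: [0.3, 0.3, -8.9]
grip_width: 0.0419
```

```bash
python3 plan.py 568.1 -264.4 120 98.3
```

```text
t 21.27 p [ 475.9 -134.4  118.8] jaw 38.9 q [-0.5   0.55  1.86  0.    0.73 -1.18] w 41.9 F [ 0.3  0.3 -8.9]
d(m) [-0.1591 -0.0098 -0.0019] rot [  0.13  -0.21 -59.41] dist 0.159
```

>>> step_arm(targets=[{"dx": -0.03, "dy": -0.002, "dz": -0.002, "rx": 0, "ry": 0, "rz": -10}, {"dx": -0.06, "dy": -0.004, "dz": -0.002, "rx": 0, "ry": 0, "rz": -20}, {"dx": -0.09, "dy": -0.006, "dz": -0.002, "rx": 0, "ry": 0, "rz": -30}, {"dx": -0.125, "dy": -0.008, "dz": -0.002, "rx": 0, "ry": 0, "rz": -40}, {"dx": -0.159, "dy": -0.01, "dz": -0.002, "rx": 0, "ry": 0, "rz": -50}])

```text
time: 21.9
position: [0.5663, -0.264, 0.1174]
tool_rot: [0.007, 1.0, 0.003, -0.004]
ft_force: [0.4, 0.2, -7.9]
grip_width: 0.0415
```

```bash
python3 plan.py 568.1 -264.4 80 98.3
```

```text
t 21.9 p [ 566.3 -264.   117.4] jaw 89.2 q [-0.62  0.69  1.53  0.    0.94 -2.17] w 41.5 F [ 0.4  0.2 -7.9]
d(m) [-0.0021 -0.0006  0.0373] rot [ 0.42 -0.43 -9.08] dist 0.037
```

>>> step_arm(targets=[{"dx": -0.002, "dy": 0, "dz": 0.0, "rx": 0.4, "ry": -0.4, "rz": -9}, {"dx": -0.002, "dy": 0, "dz": 0.012, "rx": 0.4, "ry": -0.4, "rz": -9}, {"dx": -0.002, "dy": 0, "dz": 0.037, "rx": 0.4, "ry": -0.4, "rz": -9}, {"dx": -0.002, "dy": 0, "dz": 0.037, "rx": 0.4, "ry": -0.4, "rz": -9}, {"dx": -0.002, "dy": 0, "dz": 0.037, "rx": 0.4, "ry": -0.4, "rz": -9}])

```text
time: 22.52
position: [0.5674, -0.2632, 0.0797]
tool_rot: [-0.071, 0.997, 0.001, -0.001]
ft_force: [0.9, -0.8, -7.5]
grip_width: 0.0415
```

```bash
python3 plan.py 568.1 -264.4 50 98.3;python3 -c "
from meas import *
c=cam('scene','s8')"
```

```text
t 22.52 p [ 567.4 -263.2   79.7] jaw 98.2 q [-0.61  0.74  1.55 -0.    0.86 -2.33] w 41.5 F [ 0.9 -0.8 -7.5]
d(m) [-0.0006 -0.0014  0.0297] rot [ 0.09 -0.11 -0.13] dist 0.03
```

View pics/s8.png

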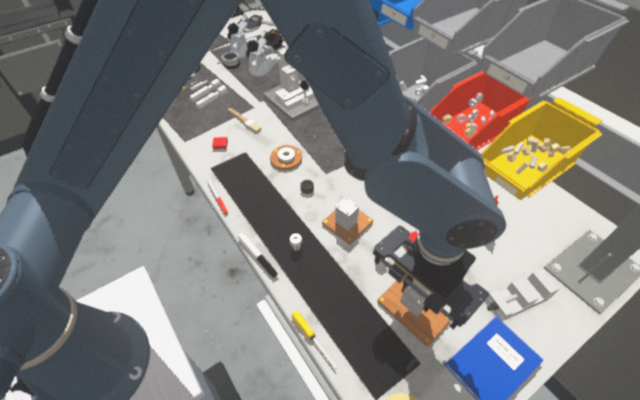

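The stack stands upright at (347,215). The V-block is held over the oblong stand at (415,305). Lowering.

>>> step_arm(targets=[{"dx": -0.0005, "dy": -0.0015, "dz": 0.012, "rx": 0, "ry": 0, "rz": 0}, {"dx": -0.0005, "dy": -0.0015, "dz": 0.022, "rx": 0, "ry": 0, "rz": 0}, {"dx": -0.0005, "dy": -0.0015, "dz": 0.0295, "rx": 0, "ry": 0, "rz": 0}, {"dx": -0.0005, "dy": -0.0015, "dz": 0.0295, "rx": 0, "ry": 0, "rz": 0}, {"dx": -0.0005, "dy": -0.0015, "dz": 0.0295, "rx": 0, "ry": 0, "rz": 0}])

```text
time: 23.2
position: [0.5688, -0.265, 0.0509]
tool_rot: [-0.071, 0.997, 0.0, -0.0]
ft_force: [-0.6, -1.6, -7.8]
grip_width: 0.0415
```

```bash
python3 plan.py 568.1 -264.4 49.5 98.3
```

```text
t 23.2 p [ 568.8 -265.    50.9] jaw 98.2 q [-0.61  0.78  1.55 -0.    0.81 -2.33] w 41.5 F [-0.6 -1.6 -7.8]
d(m) [0.0006 0.0007 0.0014] rot [ 0.02 -0.03 -0.11] dist 0.002
```

>>> step_arm(targets=[{"dx": 0.0005, "dy": 0.0005, "dz": 0.001, "rx": 0, "ry": 0, "rz": 0}, {"dx": 0.0005, "dy": 0.0005, "dz": 0.0018, "rx": 0, "ry": 0, "rz": 0}, {"dx": 0.0005, "dy": 0.0005, "dz": 0.0018, "rx": 0, "ry": 0, "rz": 0}, {"dx": 0.0005, "dy": 0.0005, "dz": 0.0018, "rx": 0, "ry": 0, "rz": 0}, {"dx": 0.0005, "dy": 0.0005, "dz": 0.0018, "rx": 0, "ry": 0, "rz": 0}])

```text
time: 23.82
position: [0.5681, -0.2646, 0.0496]
tool_rot: [-0.071, 0.997, 0.0, -0.0]
ft_force: [-1.6, 2.2, -0.7]
grip_width: 0.0417
```

The load has gone off the wrist, so the V-block is seated. Release and rise.

>>> step_arm(targets=[{"dx": 0, "dy": 0, "dz": 0, "rx": 0, "ry": 0, "rz": 0}, {"dx": 0, "dy": 0, "dz": 0, "rx": 0, "ry": 0, "rz": 0}, {"dx": 0, "dy": 0, "dz": 0, "rx": 0, "ry": 0, "rz": 0}, {"dx": 0, "dy": 0, "dz": -0.03, "rx": 0, "ry": 0, "rz": 0}, {"dx": 0, "dy": 0, "dz": -0.08, "rx": 0, "ry": 0, "rz": 0}], gripper=0.75)

```text
time: 24.45
position: [0.5672, -0.264, 0.1287]
tool_rot: [-0.071, 0.997, 0.002, -0.002]
ft_force: [0.5, -1.4, -0.4]
grip_width: 0.065
```

```bash
python3 plan.py 400 -264 220
```

```text
t 24.45 p [ 567.2 -264.   128.7] jaw 98.2 q [-0.61  0.67  1.52 -0.    0.96 -2.33] w 65.0 F [ 0.5 -1.4 -0.4]
d(m) [ 0.1658  0.0241 -0.0907] rot [ 0.19 -0.21  0.  ] dist 0.19
```

>>> step_arm(targets=[{"dx": 0, "dy": 0, "dz": -0.045, "rx": 0, "ry": 0, "rz": 0}, {"dx": 0.04, "dy": 0.006, "dz": -0.09, "rx": 0, "ry": 0, "rz": 0}, {"dx": 0.09, "dy": 0.012, "dz": -0.09, "rx": 0, "ry": 0, "rz": 0}, {"dx": 0.13, "dy": 0.018, "dz": -0.09, "rx": 0, "ry": 0, "rz": 0}, {"dx": 0.16, "dy": 0.024, "dz": -0.09, "rx": 0, "ry": 0, "rz": 0}])

```text
time: 25.08
position: [0.4042, -0.2631, 0.2198]
tool_rot: [-0.071, 0.997, 0.001, -0.002]
ft_force: [0.4, 0.1, 1.1]
grip_width: 0.0653
```

>>> step_arm(targets=[{"dx": 0, "dy": 0, "dz": 0, "rx": 0, "ry": 0, "rz": 0}, {"dx": 0, "dy": 0, "dz": 0, "rx": 0, "ry": 0, "rz": 0}, {"dx": 0, "dy": 0, "dz": 0, "rx": 0, "ry": 0, "rz": 0}, {"dx": 0, "dy": 0, "dz": 0, "rx": 0, "ry": 0, "rz": 0}, {"dx": 0, "dy": 0, "dz": 0, "rx": 0, "ry": 0, "rz": 0}])

```text
time: 25.7
position: [0.4047, -0.2631, 0.2196]
tool_rot: [-0.071, 0.997, 0.001, -0.002]
ft_force: [-1.7, 0.3, 0.1]
grip_width: 0.0652
```

Run:
```python
from meas import *
c=cam('top','t9'); b=c['img'][150:290,230:470];cv2.imwrite('pics/t9c.png',cv2.resize(b,None,fx=3.3,fy=3.3))
blocks(c,dict(ring=(249,197,.024),tall=(342,190,.071),v=(428,200,.066),nut=(386,196,.023),loupe=(292,202,.019),collet=(338,241,.038)),.006)
cam('scene','s9')
```

```text
ring 156 zmed 0.0239 mean [587.6 256.   24. ] (array([587.3, 256.4]), [(40.8, 179.3), (43.4, 89.3)])
tall 184 zmed 0.0701 mean [588.  -13.2  71. ] (array([588.3, -13. ]), [(40.0, 103.4), (36.6, 13.4)])
v 177 zmed 0.0644 mean [ 566.9 -263.    66. ] (array([ 566.7, -263.1]), [(42.9, 97.3), (44.3, 7.3)])
nut 66 zmed 0.0217 mean [ 587.2 -138.9   23. ] (array([ 587.2, -138.7]), [(26.4, 178.1), (23.3, 88.1)])
loupe 108 zmed 0.0168 mean [574.3 134.2  19. ] (array([574.8, 134.2]), [(32.8, 134.7), (33.1, 44.7)])
collet 58 zmed 0.0367 mean [455.7   0.7  38. ] (array([456.1,   1.3]), [(25.2, 178.8), (22.5, 88.8)])
```

View pics/t9c.png

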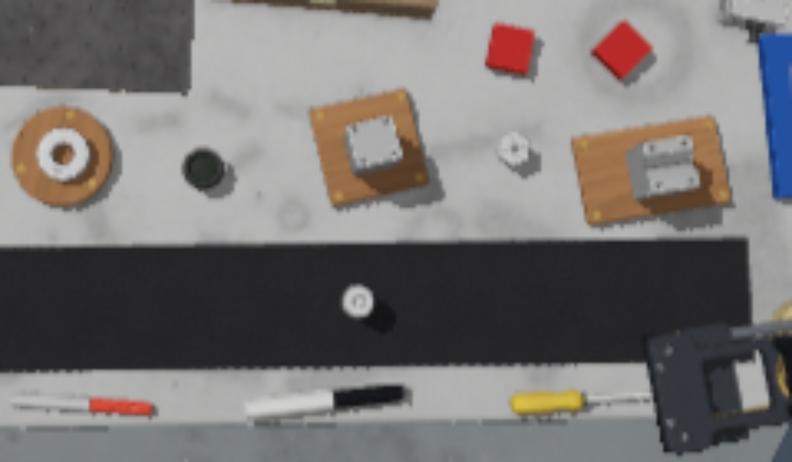

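View pics/s9.png

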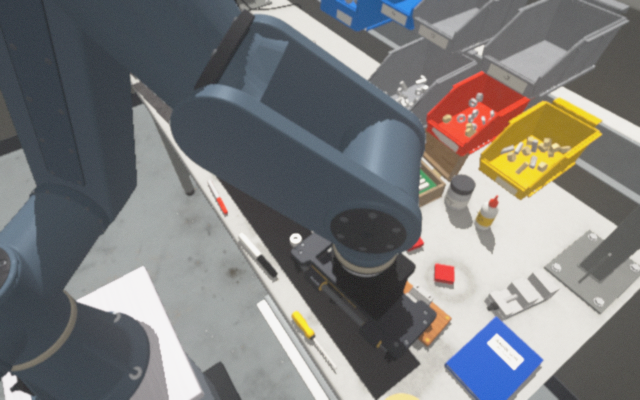

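In the top crop, the ring is centred at (63,155), the stack at (375,142) and the V-block at (668,165) with its groove along the long side. The bystanders have not moved. In the scene view the arm hides the stands, and the gripper is clear and open. Handing in.

```bash
python3 -c "
from rig import robot
print(robot.hand_in())"
```

```text
the job is handed in; nothing more can be done
None
```

All four standards are set out on their stands and released, and I handed the job in at about 26 s of the 115 s allowed. The hand-in gives no verdict, so the results below are my own last measurements from the top camera.

| Piece | Where it ended up | Offset |
|---|---|---|
| Steel ring | Flat on the round stand | About 2 mm from the middle |
| Low block | On the square stand | About 2–3 mm from the middle |
| Tall block | Upright on the low block | About 1 mm off centre, edges in line to within about 1° |
| V-block | Upright on the oblong stand, groove along the long side to within about 1° | About 1 mm from the middle |

- **Bystanders:** the loupe, collet and nut measured within about 1 mm of where they started.
- **Ring placed twice:** my first placing was about 10 mm off because I read the arm's position while it was still moving. I regripped the ring and centred it.
- **Limits of the checks:** the two cameras disagree by up to about 3 mm on the stand centres. In the final check the arm hid the stands from the scene camera. The low block was measured before the tall block went on top and could not be seen directly afterwards.

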